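Lock the spindle of a cutter-head setting stand

TASK

The cutter head on the setting stand is to have its knives changed, so lock the spindle: push the slotted disc round by its upright pegs until its slot faces the lock bar, then push the bar by its tab fully home into the slot. Do not touch the cutter head, and leave the loose things where they lie.

Things in the scene. Friction and masses are not known exactly. Their poses are not given: they have to be found in the camera images.
- stand: Cutter-head setting stand: dark cast base plate, x -110 to 110 mm, y -120 to 225 mm, top 30 mm above the table. Origin: on the spindle axis at table level (height 0); z up; +y runs from the spindle along the lock bar to its push tab. The bar's guide is a block on the plate, 54 mm wide, y 124 to 164 mm, top 62 mm above the table (screw heads 64).
- locking_disc (a joint): Angle (rad) of the slotted disc about the upright spindle, growing anticlockwise from above; at 0 or any whole turn its slot faces the lock bar. No end stops; friction 0.16 N m (2 N at a peg); stays where left. Steel, radius 110 mm, top face 54 mm above the table. One slot in the rim, 20 mm wide, inward to radius 76 mm, mouth flared to 30 mm.
- slot_mouth (a point): Middle of the slot's mouth: at radius 110 mm on the disc's rim, on its top face, 54 mm above the table. Turns with the disc.
- peg_a_top (a point): Centre of the top of one of the disc's two upright turning pegs: steel, 14 mm diameter (19 mm hexagon in the lowest 5 mm), at radius 85 mm, from 54 to 87 mm above the table. Seen from above it stands 90 degrees clockwise from the slot. Turns with the disc.
- peg_b_top (a point): The same point of the other turning peg, opposite the first: 90 degrees anticlockwise from the slot.
- cutter_head: Four-knife aluminium cutter head with nut, clamped on the spindle above the disc, knife circle 100 mm diameter; it stands from 54 to 116 mm above the table and turns with the disc. Not to be touched. Origin: on the spindle axis, at table level.
- lock_bar (a joint): How far the lock bar is pushed in towards the spindle (m): 0 drawn back, 0.036 fully home, its tab against the guide. Slides with 3 N of friction (damping 8 N s/m), stays where left. At 0 its nose stands 8 mm off the disc's rim. With the slot turned away it butts on the rim; its taper draws in a misfit of up to about 8 mm at the rim.
- tab_face (a point): Centre of the outer face (to push on) of the lock bar's upturned end tab, 70 mm above the table. Tab: steel plate 34 mm wide, 6 mm thick, from 43 to 84 mm above the table. Pushing in goes along the stand's -y. At joint 0 the point lies 206 mm from the spindle axis on the stand's +y, fully home 170 mm. Moves with the bar.
- spacer_ring: Loose bystander: steel spacer ring, 48 mm outside, 31 mm bore, 12 mm high, lying on the stand's base plate beside the bar guide. Origin: centre of its underside.
- bridge_gauge: Loose bystander: small aluminium knife-setting bridge, 18 x 60 mm, 38 mm high, standing on the base plate on the other side of the guide. Origin: centre of its underside.
- spanner: Loose bystander: steel open-end spanner, 200 mm long, lying on the table beside the stand. Origin: under its middle; x along it.
- brush: Loose bystander: cleaning brush about 200 mm long lying on the table on the robot's left. Origin: under its middle; x along it.
- cleaner_bottle: Loose bystander: closed plastic bottle, 64 mm diameter, 170 mm high, upright on the robot's right. Origin: centre of its underside.
- screw_jar: Loose bystander: glass jar with steel lid, 64 mm diameter, 75 mm high, upright on the robot's left. Origin: centre of its underside.
- offcut: Loose bystander: white-faced board offcut, 140 x 70 x 18 mm, lying on the robot's right. Origin: centre of its underside; x along its length.
- bar_nose (a point): Middle of the end of the lock bar's nose, 48 mm above the table. Steel bar 16 mm wide, 43 to 53 mm above the table, nose tapered: 8 mm wide at its end, full width 8 mm further back. At joint 0 the point lies 118 mm from the spindle axis. Moves with the bar.

How it is judged (in metres and radians):
On the way, in this order (a step that is already met when the one before it is completed fails the run):
1. the disc's slot is turned to face the lock bar (within 10 mm at the rim) (x of slot_mouth in the frame of stand between -0.01 and 0.01 m and y of slot_mouth in the frame of stand above 0.09 m), for 0.2 s.
2. the lock bar is pushed home into the slot (value of joint lock_bar above 0.033 m), for 0.2 s.
At the end, for the whole second after the job is handed in: The lock bar is within 3 mm of fully home (36 mm in), in the disc's slot (slot mouth within 6 mm of the bar's line), disc and bar at rest, nothing touched by the robot (value of joint lock_bar above 0.033 m and x of slot_mouth in the frame of stand between -0.006 and 0.006 m and y of slot_mouth in the frame of stand above 0.09 m and velocity of joint lock_bar between -0.005 and 0.005 m/s and velocity of joint locking_disc between -0.03 and 0.03 rad/s).
It fails at once if the cutter head is touched (contact force between cutter_head and the fingers above 1 N or contact force between cutter_head and the arm above 1 N).
It fails at once if a loose thing is lifted or pushed more than 25 mm from its place (distance of any of spacer_ring, bridge_gauge, spanner, brush, cleaner_bottle, screw_jar, offcut from where it was at the start of the episode above 0.025 m).
It also fails if it takes over 64 s, if anything falls off the work surface, if the arm or the gripper's body presses on something with over 40 N, if the wrist force passes 120 N, or if a joint passes its speed limit or range.

ROBOT

A 6-joint arm with a two-finger parallel gripper is mounted at the origin on the work surface. World frame = base frame: x ahead of the robot, y to its left, z up, the work surface at z = 0. Lengths are in m, angles in degrees, forces in N, time in s.
With the tool pointing down it reaches from about 0.2 to 0.875 m from the base axis. Payload 3.4 kg.
Tool frame: the origin (TCP) lies at the very end of the fingers, on their centre line; the grasp point (between the pads) lies 19 mm behind it; z points along the fingers, x is the direction in which the jaws open and shut, and the axes are right-handed (so a half turn about z gives the same grasp; the last joint's range is limited). The gripper opens to 94 mm and grips with 3 to 60 N. Pads are 16 mm wide; open, the fingers measure 119 mm over their backs; the gripper's body (75 mm by 177 mm) begins 78 mm behind the grasp point.
Start: joints at [66.463, 15.808, 86.224, -0, 77.962, -6.933], TCP at [0.164, 0.551, 0.205] pointing down, gripper open.
Joint ranges: [-165.64, 165.64], [-43.16, 119.46], [12.63, 154.43], [-67.54, 247.53], [6.08, 155.33], [-154.97, 154.97]. Speed limits (degrees/s): [147.25, 147.25, 180, 180, 180, 180].

INTERFACE

Orientations are given as [roll, pitch, yaw] about the fixed x, y, z axes, in that order (R = Rz(yaw) Ry(pitch) Rx(roll)).
In Python, from station import read_state, cams, robot gives the robot as it stands. The module is installed in compiled form; this text tells all that it offers.
- The arm moves only by the tool apply_moves, never from a script. Its argument "steps" is a list that holds one entry, the list of rows, each a list of 7 numbers: the turn, a rotation vector about the world's x, y, z in degrees, then the shift along the world's x, y, z in m, then the finger opening in m, from 0 to 0.094. A call has 1 to 12 rows; each row shifts and turns the commanded pose from where the row before left it; what a row does not reach is not made up. A row lasts 1/12 s, in which the tool goes at most 41.7 mm and 7.16 degrees, less where a joint would pass 70% of its speed; a pose out of reach is approached as far as the arm can. A call is refused whole if a number of a shift passes 0.0417 or a number of a turn 7.16, either way. A call with a gripper value outside its range is refused whole. The fingers move at their own pace and stop on an object; "force" is the grip in N (left out, the last holds). Time passes only in rows, so rows that do not move let the fingers close. It gives the time, the measured TCP pose, the force and the opening at its end, in the units of the state.
- read_state(): the state, without advancing time (a new reading comes with each control period).
- cams.snapshot(name): name is "scene" or "side" or "wrist"; returns (picture, depth): 400x640x3 uint8, blue, green, red; 400x640 float32, m along the optical axis (not along the pixel's ray), 0 where there is no reading.
- cams.calibration(name): a dict with "vfov" (degrees; the focal length in pixels is half the picture's height over the tangent of half this angle, whatever the lens; pixels are square), "cx", "cy" (the principal point, pixels), "k1" (the pictures are not rectified: a ray, as slopes to the right and down, at radius r is drawn at 1 + k1 r^2 times it, then the intrinsics apply), "view" (4x4, takes a point from world to camera coordinates); the wrist camera has in their place "hand_eye" (4x4, takes a point from camera to tool coordinates, whose origin is the TCP and whose axes are the tool frame's). Camera axes: x right, y up, looking along -z (the intrinsics and any distortion apply to the point x, -y, -z); pixel columns grow to the right and rows downward; lengths in m; the calibration is good to about 2 mm. A picture is of the moment at which its call begins: read the wrist's pose just before it. calibration takes no time and is no camera call.
- robot.sign_off(): hands the job in, once; it reports no verdict.
The state is a dict: "t": time; "joint_pos": joint angles; "joint_velocities": joint speeds; "tau": joint torques, N m; "eef_pos": TCP position; "eef_rot": TCP orientation; "force": force on the tool from outside, world axes, zero at the start; "ft_torque": the same for the moment, N m; "grip_width": finger opening in m.
Only numpy, scipy, OpenCV 4.12 (cv2) and the standard library are available. Lean on these libraries where they do the work, as an engineer would, in place of code of your own. Each camera call takes 0.05 s, during which the arm holds its last target. There are 200 camera calls.

## Working session

There is one attempt and no reset: what is moved stays moved. The work goes in short steps, Python scripts to look and compute and a tool call to move; the robot and the scene stay as the last step left them, time stands still between calls to the robot, and variables do not carry over. Pictures are saved under pics/ and viewed, about 8 in all and at most 12, crops included, and the job is handed in when it is done.

Besides the shell and the picture viewer there is one more tool, called after "Emit:" as name([rows], argument=value, ...), one row to a line, values as JSON. apply_moves: Moves the arm, as the interface text tells. Its arguments: {"type":"object","properties":{"steps":{"type":"array","items":{"type":"array","items":{"type":"array","items":{"type":"number"}}}},"force":{"type":"number"}},"required":["steps"]}

```bash
mkdir -p pics; cat > h.py <<'E'
import numpy as np, cv2
from station import read_state, cams, robot
from scipy.spatial.transform import Rotation as R
def K(c): 
    f=200/np.tan(np.radians(c['vfov'])/2); return f
def cam2world(name,c,st=None):
    if name!='wrist': return np.linalg.inv(np.array(c['view']))
    T=np.eye(4); T[:3,:3]=R.from_euler('xyz',st['eef_rot'],degrees=True).as_matrix(); T[:3,3]=st['eef_pos']
    return T@np.array(c['hand_eye'])
def slopes(c,uv):
    p=(np.atleast_2d(uv).astype(float)-[c['cx'],c['cy']])/K(c); q=p.copy()
    for _ in range(20): q=p/(1+c['k1']*(q**2).sum(1,keepdims=True))
    return q
def onplane(name,uv,z,st=None):
    c=cams.calibration(name); T=cam2world(name,c,st); q=slopes(c,uv)
    d=np.c_[q[:,0],-q[:,1],-np.ones(len(q))]@T[:3,:3].T; o=T[:3,3]
    return o+d*((z-o[2])/d[:,2])[:,None]
def project(name,P,st=None):
    c=cams.calibration(name); T=np.linalg.inv(cam2world(name,c,st)); P=np.atleast_2d(P)
    X=P@T[:3,:3].T+T[:3,3]; q=np.c_[X[:,0],-X[:,1]]/-X[:,2:]
    return q*(1+c['k1']*(q**2).sum(1,keepdims=True))*K(c)+[c['cx'],c['cy']]
def depthpts(name,d,st=None):
    c=cams.calibration(name); T=cam2world(name,c,st); v,u=np.mgrid[:400,:640]
    q=slopes(c,np.c_[u.ravel(),v.ravel()]); z=d.ravel()[:,None]
    return (np.c_[q[:,0],-q[:,1],-np.ones(len(q))]*z@T[:3,:3].T+T[:3,3]).reshape(400,640,3)
E
python3 - <<'E'
from h import *
st=read_state(); print(st)
for n in ['scene','side','wrist']:
    p,d=cams.snapshot(n); cv2.imwrite(f'pics/{n}0.png',p); np.save(f'pics/{n}0.npy',d); c=cams.calibration(n)
    print(n,c['vfov'],c['k1'],cam2world(n,c,st)[:3].round(3).tolist(),(d>0).mean())
a=cv2.imread('pics/scene0.png');b=cv2.imread('pics/side0.png')
cv2.imwrite('pics/both0.png',cv2.resize(np.vstack([a,b]),None,fx=.75,fy=.75))
E
```

```text
{'t': 0.0, 'joint_pos': array([ 6.64636978e+01,  1.58476221e+01,  8.62928431e+01, -8.05852617e-04,
        7.79611499e+01, -6.93151501e+00]), 'joint_velocities': array([-0.01125868, -0.0122738 , -0.04293271,  0.06410403,  0.11721813,
        0.04835415]), 'tau': array([ 5.17014341e-04, -4.04579115e+01, -2.37233108e+01,  6.99024741e-02,
        3.46275489e-02, -1.35361283e-04]), 'eef_pos': array([0.16409468, 0.55051663, 0.20462127]), 'eef_rot': array([-1.79988519e+02,  1.00967456e-01,  7.33953917e+01]), 'force': array([-0.68228452, -0.26921437,  0.6821819 ]), 'ft_torque': array([ 0.01930615, -0.06075852, -0.00588038]), 'grip_width': 0.0938288026150101}
scene 47.02420802823778 -0.044498585002868234 [[0.579, -0.457, 0.675, 1.545], [0.815, 0.317, -0.485, -0.751], [0.008, 0.831, 0.556, 0.947]] 0.97865234375
side 56.9623460442541 -0.06774359286512809 [[-0.947, 0.246, -0.207, 0.309], [-0.321, -0.713, 0.623, 0.571], [0.006, 0.656, 0.755, 0.759]] 0.99612109375
wrist 60.89331516913122 -0.050368912694933585 [[0.286, -0.926, -0.245, 0.092], [0.958, 0.276, 0.076, 0.573], [-0.002, -0.256, 0.967, 0.383]] 0.9960234375
```

View pics/scene0.png

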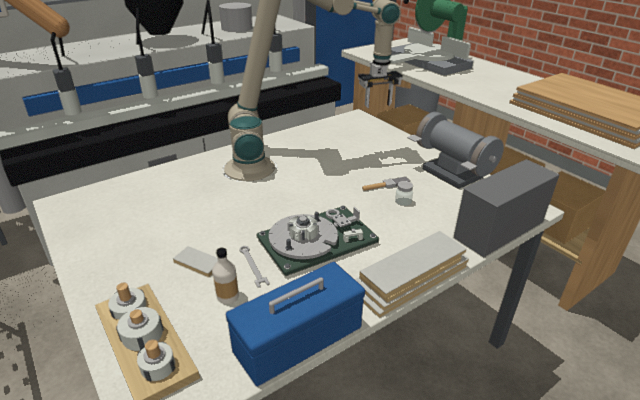

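View pics/wrist0.png

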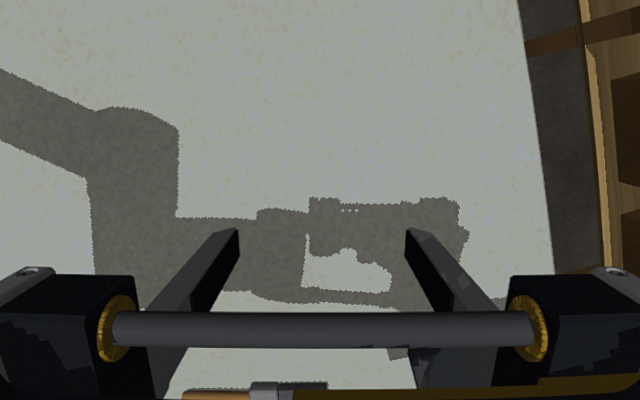

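The scene view shows the stand at about (318,238), with the disc centre near (303,230) and the bar to the upper right near (345,215). The bottle is at (226,277), spanner (254,265), jar (404,192) and brush (385,185). The wrist view shows only bare table. Next is the side view.

View pics/side0.png

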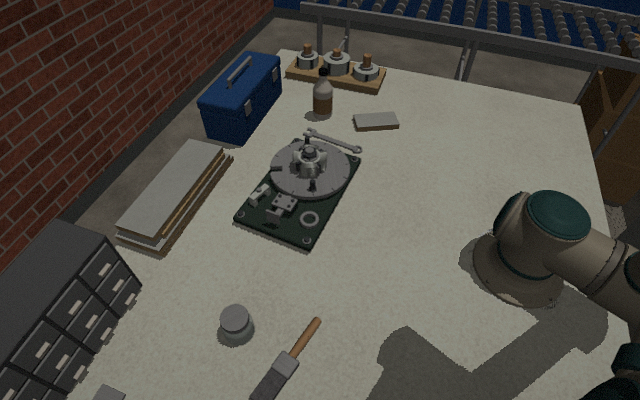

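```bash
python3 - <<'E'
from h import *
print(onplane('scene',[[303,230],[345,215],[270,266],[377,238],[348,207]],0.054).round(3))
p=cv2.imread('pics/side0.png')
for n in ['side','scene']:
    d=np.load(f'pics/{n}0.npy'); P=depthpts(n,d)
    im=cv2.imread(f'pics/{n}0.png')
    # green plate: dark green, at z~.03
    m=(abs(P[...,2]-.03)<.008)&(im[...,1].astype(int)>im[...,2]+8)
    q=P[m][:,:2].astype(np.float32); q=q[(q[:,0]>.2)&(q[:,0]<1)]; print(n,len(q),cv2.minAreaRect(q))
    m=(abs(P[...,2]-.054)<.003)&(abs(P[...,0]-.75)<.3)
    q=P[m][:,:2]; print(len(q),np.median(q,0),q.min(0),q.max(0))
E
```

```text
[[ 0.549 -0.096  0.054]
 [ 0.56   0.068  0.054]
 [ 0.64  -0.273  0.054]
 [ 0.718  0.073  0.054]
 [ 0.528  0.106  0.054]]
side 1402 ((0.6995828747749329, -0.644729733467102), (1.5031312704086304, 0.5913093090057373), 84.53604888916016)
3273 [ 0.60333453 -0.07620989] [ 0.45126946 -1.35495114] [0.99416223 0.60347745]
scene 1944 ((0.7247524261474609, -0.1729934811592102), (0.39287933707237244, 0.7233753204345703), 52.82864761352539)
2268 [ 0.62632306 -0.12810051] [ 0.45278657 -0.7108501 ] [0.97514192 1.2205633 ]
```

The side view shows the stand with its disc centred near (309,168), guide (285,203), ring (310,219), gauge (258,193), and pegs near (313,185) and (307,140). The spanner lies beyond the disc at (333,139).

```bash
python3 - <<'E'
from h import *
for n,box in [('side',(225,125,370,255)),('scene',(250,200,385,275))]:
    d=np.load(f'pics/{n}0.npy'); P=depthpts(n,d); im=cv2.imread(f'pics/{n}0.png')
    B=np.zeros((400,640),bool); B[box[1]:box[3],box[0]:box[2]]=1
    m=B&(P[...,2]>.022)&(P[...,2]<.12)
    q=P[m][:,:2].astype(np.float32); k=cv2.morphologyEx(m.astype(np.uint8),cv2.MORPH_OPEN,np.ones((3,3)))>0
    q=P[k][:,:2].astype(np.float32)
    r=cv2.minAreaRect(q); print(n,len(q),r,cv2.boxPoints(r).round(3).tolist())
    m=B&(P[...,2]>.095)&(P[...,2]<.125); print('head',m.sum(),P[m].mean(0).round(3))
    m=B&(abs(P[...,2]-.054)<.004); q=P[m][:,:2]; e=cv2.minEnclosingCircle(q.astype(np.float32)); print(e)
a=cv2.imread('pics/side0.png')[125:255,215:375]; b=cv2.imread('pics/scene0.png')[195:280,245:390]
a=cv2.resize(a,(640,520),interpolation=2); cv2.imwrite('pics/crop0.png',a)
E
```

```text
side 8398 ((0.6671313047409058, -0.06293763220310211), (0.3457408547401428, 0.41686341166496277), 84.0870132446289) [[0.44200000166893005, -0.21299999952316284], [0.8569999933242798, -0.25600001215934753], [0.8920000195503235, 0.08799999952316284], [0.4779999852180481, 0.12999999523162842]]
head 194 [ 0.562 -0.1    0.106]
((0.6654574275016785, -0.08926541358232498), 0.21176522970199585)
scene 5009 ((0.6611127853393555, -0.06624612212181091), (0.34703460335731506, 0.40898624062538147), 83.91586303710938) [[0.4390000104904175, -0.21699999272823334], [0.8460000157356262, -0.25999999046325684], [0.8830000162124634, 0.08500000089406967], [0.47600001096725464, 0.12800000607967377]]
head 262 [ 0.573 -0.112  0.103]
((0.6327915787696838, -0.08135576546192169), 0.18542955815792084)
```

View pics/crop0.png

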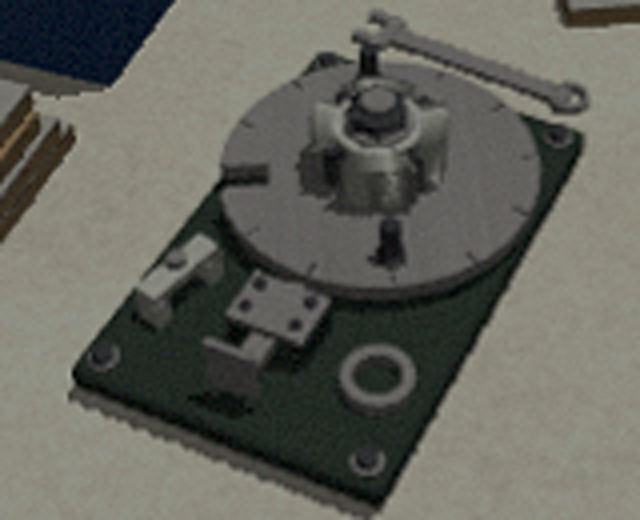

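The crop (4x, offset 215,125) shows the slot at crop (245,172) and the pegs at (390,225) and (370,55). The tab is at (230,365), the gauge (175,280) and the ring (378,375). Plate corners are at (75,375), (380,500) and (583,145).

```bash
python3 - <<'E'
from h import *
def o(x,y): return [215+x/4,125+y/4]
C=onplane('side',[o(74,378),o(381,502),o(583,145)],.03)[:,:2]; print(C.round(3))
ex=(C[1]-C[0]);L=np.linalg.norm(ex); ey=C[1]-C[2]; print(L,np.linalg.norm(ey),np.degrees(np.arctan2(*ex[::-1])),np.degrees(np.arctan2(*ey[::-1])))
yaw=np.arctan2(ey[1],ey[0]); X=np.array([np.sin(yaw),-np.cos(yaw)]);Y=np.array([np.cos(yaw),np.sin(yaw)])
print(X@ex)
ctr=(C[0]+C[2])/2; S=ctr-Y*.0525; print('spindle',S,'yaw Y',np.degrees(yaw))
ang=np.radians(np.arange(0,360,5)); 
for nm,uv,z in [('slot',o(230,172),.054),('pegnear',o(391,222),.087),('pegfar',o(370,48),.087),('tab',o(235,350),.084)]:
    p=onplane('side',[uv],z)[0,:2]-S; print(nm,(p+S).round(4),'stand',p@X,p@Y,np.hypot(*p))
for n in ['side','scene']:
    d=np.load(f'pics/{n}0.npy');P=depthpts(n,d)[...,:]
    print(n,'plate z check', [P[int(v),int(u)].round(3).tolist() for u,v in project(n,[[*(S+Y*.09+X*0.0),.054],[*(S+X*.09),.054],[*(S-X*.09-Y*.02),.054]])])
E
```

```text
[[ 0.688  0.112]
 [ 0.477  0.135]
 [ 0.442 -0.195]]
0.21259947423712025 0.3315699414421694 173.8213555766388 83.88600599888859
-0.21259933889604857
spindle [ 0.55933991 -0.09382043] yaw Y 83.88600599888859
slot [ 0.6574 -0.0656] stand 0.09453977834483679 0.03851999642952249 0.10208604123199849
pegnear [ 0.5277 -0.0278] stand -0.038532753646081684 0.06227700833205969 0.07323386423193202
pegfar [ 0.5979 -0.1819] stand 0.047750869040654405 -0.08347121780511862 0.09616438891818155
tab [0.5805 0.0964] stand 0.0007864505078615791 0.19135195233331895 0.1913535684699245
side plate z check [[0.572, -0.007, 0.053], [0.652, -0.106, 0.053], [0.471, -0.109, 0.051]]
scene plate z check [[0.566, -0.004, 0.054], [0.648, -0.103, 0.057], [0.465, -0.104, 0.056]]
```

Emit:
apply_moves([
  [[0, 0, -4.1, 0.021, -0.034, 0, 0.094], [0, 0, -4.1, 0.021, -0.034, 0, 0.094], [0, 0, -4.1, 0.021, -0.034, 0, 0.094], [0, 0, -4.1, 0.021, -0.034, 0, 0.094], [0, 0, -4.1, 0.021, -0.034, 0, 0.06], [0, 0, -4.1, 0.021, -0.034, 0, 0.05], [0, 0, -4.1, 0.021, -0.034, 0, 0.04], [0, 0, -4.1, 0.021, -0.034, 0, 0.03], [0, 0, -4.1, 0.021, -0.034, 0, 0.03], [0, 0, -4.1, 0.021, -0.034, 0, 0.03], [0, 0, -4.1, 0.021, -0.034, 0, 0.03], [0, 0, -4.1, 0.021, -0.034, 0, 0.03]],
])

```text
t: 1.15
eef_pos: [0.4167, 0.1412, 0.2055]
eef_rot: [-180.0, -0.0, 24.0]
force: [0.8, 0.7, 0.5]
grip_width: 0.0442
```

Emit:
apply_moves([
  [[0, 0, 0, 0.022, -0.034, 0, 0.03], [0, 0, 0, 0.022, -0.034, 0, 0.03], [0, 0, 0, 0.022, -0.034, 0, 0.03], [0, 0, 0, 0.022, -0.034, 0, 0.03], [0, 0, 0, 0.022, -0.034, 0, 0.03], [0, 0, 0, 0, 0, 0, 0.03], [0, 0, 0, 0, 0, 0, 0.03]],
])

```text
t: 1.73
eef_pos: [0.5269, -0.0287, 0.2047]
eef_rot: [-179.9, 0.1, 24.0]
force: [-0.5, 0.2, -0.4]
grip_width: 0.03
```

```bash
python3 - <<'E'
from h import *
st=read_state(); print(st['t'],st['eef_pos'],st['eef_rot'],st['grip_width'],st['joint_pos'].round(1))
np.save('pics/w1st.npy',[*st['eef_pos'],*st['eef_rot']])
p,d=cams.snapshot('wrist'); np.save('pics/w1.npy',d); cv2.imwrite('pics/w1.png',p)
E
```

```text
1.7333 [ 0.52688672 -0.02866056  0.20467912] [-1.79948245e+02  5.91976374e-02  2.39937367e+01] 0.0299772615531102 [-10.7  11.8  91.9   0.   76.4 -34.7]
```

View pics/w1.png

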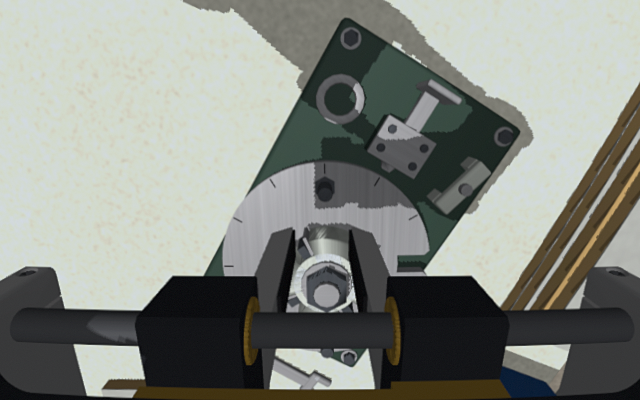

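The wrist view shows peg_b at about (325,187), the tab (445,92), guide (400,145), ring (340,98), gauge (462,187) and slot mouth (428,263).

```bash
python3 - <<'E'
from h import *
s=np.load('pics/w1st.npy'); st=dict(eef_pos=s[:3],eef_rot=s[3:])
P=depthpts('wrist',np.load('pics/w1.npy'),st); v,u=np.mgrid[:400,:640]
def box(a,b,c,d,lo,hi):
    m=(u>a)&(u<c)&(v>b)&(v<d)&(P[...,2]>lo)&(P[...,2]<hi); return P[m],np.c_[u[m],v[m]]
q,w=box(295,160,355,215,.08,.1); print('peg',len(q),q.mean(0),w.mean(0)); peg=q.mean(0)[:2]
q,w=box(415,70,475,115,.078,.095); print('tab top',len(q),q.mean(0),cv2.minAreaRect(q[:,:2].astype(np.float32)))
q2,w=box(360,105,440,185,.055,.07); print('guide',len(q2),cv2.minAreaRect(q2[:,:2].astype(np.float32)),np.median(q2[:,2]))
# disc rim: outline points at z~.054 left/top arc
q3,w=box(200,155,440,262,.045,.060); q3=q3[:,:2]
print('disc z',np.median(box(240,200,300,260,.04,.07)[0][:,2]))
# farthest by direction about guess
c=np.array([.562,-.105])
for it in range(10):
    a=np.degrees(np.arctan2(*(q3-c).T[::-1])); r=np.hypot(*(q3-c).T); ok=r<.12
    E=[]
    for k in range(60,180,4):
        mm=ok&(a>=k)&(a<k+4)
        if mm.sum()>20: i=np.where(mm)[0]; j=i[np.argsort(r[i])[-3:]]; E.append(q3[j].mean(0))
    E=np.array(E); A=np.c_[2*E,np.ones(len(E))]; x=np.linalg.lstsq(A,(E**2).sum(1),rcond=None)[0]; c=x[:2]
print('disc',c,np.sqrt(x[2]+c@c))
print('slot edges',onplane('wrist',[[428,256],[428,271],[400,263]],.054,st))
E
```

```text
peg 192 [ 0.52905003 -0.02862596  0.08594146] [324.58333333 193.73958333]
tab top 318 [0.58581962 0.09356082 0.08284433] ((0.5867211222648621, 0.09403868764638901), (0.006617211736738682, 0.03358391672372818), 84.52495574951172)
guide 2410 ((0.5793659090995789, 0.022069036960601807), (0.06880825012922287, 0.05454038083553314), 83.78295135498047) 0.05987210756625394
disc z 0.0536465365576963
disc [ 0.57331848 -0.09468736] 0.1100289347995909
slot edges [[ 0.66021452 -0.05353081  0.054     ]
 [ 0.66869466 -0.06890354  0.054     ]
 [ 0.63667138 -0.07267277  0.054     ]]
```

Emit:
apply_moves([
  [[0, 0, 0.3, 0.002, 0, -0.03, 0.03], [0, 0, 0, 0, 0, -0.03, 0.03], [0, 0, 0, 0, 0, -0.03, 0.03], [0, 0, 0, 0, 0, -0.025, 0.03], [0, 0, 0, 0, 0, -0.015, 0.03], [0, 0, 0, 0, 0, -0.011, 0.03], [0, 0, 0, 0, 0, 0, 0.02], [0, 0, 0, 0, 0, 0, 0.02], [0, 0, 0, 0, 0, 0, 0.02]],
])

```text
t: 2.53
eef_pos: [0.5285, -0.0261, 0.0655]
eef_rot: [180.0, -0.1, 24.6]
force: [0.7, -0.3, 1.8]
grip_width: 0.0203
```

```bash
python3 - <<'E'
from h import *
st=read_state(); p,d=cams.snapshot('side'); cv2.imwrite('pics/s2.png',cv2.resize(p[110:260,210:410],(800,600),interpolation=2))
E
```

```text
(no output)
```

View pics/s2.png

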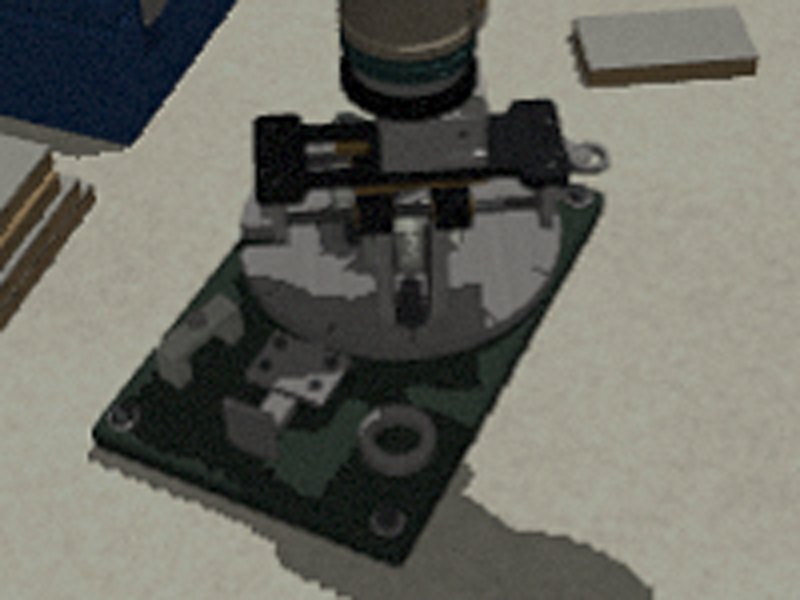

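The fingers straddle peg_b at (408,300) with no contact. Now I swing along the arc.

Emit:
apply_moves([
  [[0, 0, 3, -0.004, -0.002, 0, 0.02], [0, 0, 3, -0.0039, -0.0021, 0, 0.02], [0, 0, 3, -0.0037, -0.0024, 0, 0.02], [0, 0, 3, -0.0037, -0.0025, 0, 0.02], [0, 0, 3, -0.0035, -0.0027, 0, 0.02], [0, 0, 3, -0.0034, -0.0029, 0, 0.02], [0, 0, 3, -0.0032, -0.0031, 0, 0.02], [0, 0, 3, -0.0031, -0.0033, 0, 0.02], [0, 0, 3, -0.0028, -0.0034, 0, 0.02], [0, 0, 3, -0.0027, -0.0035, 0, 0.02]],
])

```text
t: 3.42
eef_pos: [0.4956, -0.0543, 0.0659]
eef_rot: [179.8, -0.2, 54.6]
force: [0.5, 1.9, -0.7]
grip_width: 0.0201
```

Emit:
apply_moves([
  [[0, 0, 3, -0.0025, -0.0037, 0, 0.02], [0, 0, 3, -0.0023, -0.0038, 0, 0.02], [0, 0, 3, -0.0021, -0.0039, 0, 0.02], [0, 0, 3, -0.0019, -0.004, 0, 0.02], [0, 0, 3, -0.0017, -0.0041, 0, 0.02], [0, 0, 3, -0.0015, -0.0043, 0, 0.02], [0, 0, 3, -0.0012, -0.0043, 0, 0.02], [0, 0, 3, -0.001, -0.0043, 0, 0.02], [0, 0, 3, -0.0008, -0.0044, 0, 0.02], [0, 0, 3, -0.0006, -0.0044, 0, 0.02], [0, 0, 0, 0, 0, 0, 0.02]],
])

```text
t: 4.33
eef_pos: [0.4794, -0.0965, 0.0657]
eef_rot: [179.9, 0.0, 84.5]
force: [0.4, -1.2, -0.2]
grip_width: 0.0198
```

```bash
python3 - <<'E'
from h import *
st=read_state(); print(st['t'],st['eef_pos'],st['eef_rot'],st['force'])
np.save('pics/w3st.npy',[*st['eef_pos'],*st['eef_rot']])
p,d=cams.snapshot('wrist'); np.save('pics/w3.npy',d); cv2.imwrite('pics/w3.png',p)
E
```

```text
4.3333 [ 0.47936855 -0.0964551   0.06572732] [1.79865331e+02 2.69872820e-02 8.45262848e+01] [ 0.35169609 -1.17843804 -0.18882675]
```

View pics/w3.png

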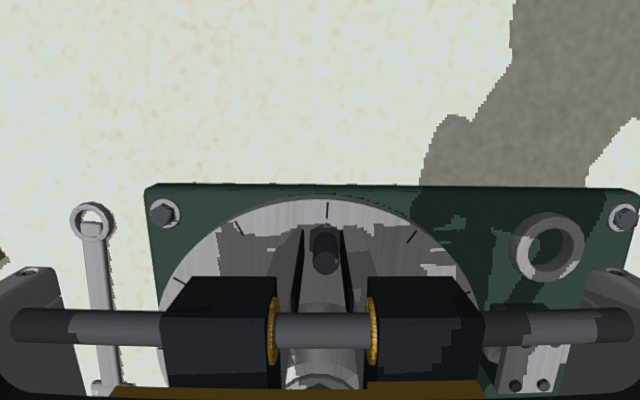

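Peg_b at (325,255) sits between the fingers at the left-hand station, and the slot is hidden by the gripper. I rise and look from beyond the bar.

Emit:
apply_moves([
  [[0, 0, 0, 0, 0, 0.01, 0.03], [0, 0, 0, 0, 0, 0.025, 0.03], [0, 0, 0, 0, 0, 0.035, 0.03], [0, 0, 0, 0, 0, 0.035, 0.02], [0, 0, 0, 0, 0, 0.035, 0.01], [0, 0, 0, 0.03, 0.028, 0, 0], [0, 0, 0, 0.03, 0.028, 0, 0], [0, 0, 0, 0.03, 0.028, 0, 0], [0, 0, 0, 0.03, 0.028, 0, 0], [0, 0, 0, 0.03, 0.028, 0, 0], [0, 0, 0, 0.02, 0.016, 0, 0], [0, 0, 0, 0, 0, 0, 0]],
])

```text
t: 5.38
eef_pos: [0.6526, 0.064, 0.2039]
eef_rot: [179.8, -0.1, 84.6]
force: [0.4, -0.6, -2.0]
grip_width: 0.0006
```

```bash
python3 - <<'E'
from h import *
st=read_state(); print(st['t'],st['eef_pos'],st['eef_rot'],st['force'],st['grip_width'])
np.save('pics/w4st.npy',[*st['eef_pos'],*st['eef_rot']])
p,d=cams.snapshot('wrist'); np.save('pics/w4.npy',d); cv2.imwrite('pics/w4.png',p)
E
```

```text
5.3833 [0.65262903 0.06402026 0.20393009] [ 1.79821798e+02 -1.29774477e-01  8.46372913e+01] [ 0.42027459 -0.61836067 -1.98371478] 0.0005936526737497827
```

View pics/w4.png

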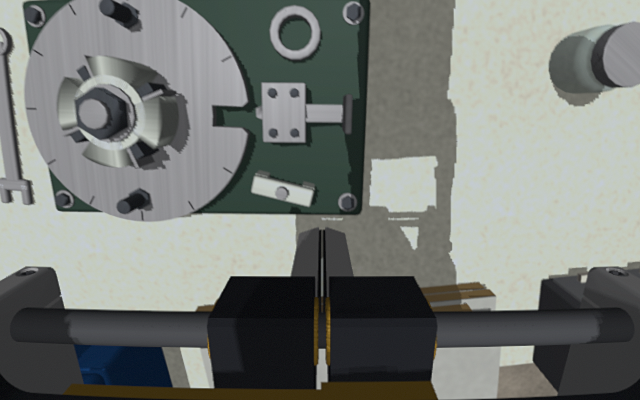

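A clear view: the slot runs from (213,117) to its mouth at (248,116). The bar nose is at (258,114), the bar's shaft is near (325,113) and the tab near (348,114). Next I compute the misfit.

```bash
python3 - <<'E'
from h import *
s=np.load('pics/w4st.npy'); st=dict(eef_pos=s[:3],eef_rot=s[3:])
P=depthpts('wrist',np.load('pics/w4.npy'),st); v,u=np.mgrid[:400,:640]
def box(a,b,c,d,lo,hi):
    m=(u>a)&(u<c)&(v>b)&(v<d)&(P[...,2]>lo)&(P[...,2]<hi); return P[m]
t=box(335,85,360,145,.078,.095); r=cv2.minAreaRect(t[:,:2].astype(np.float32)); print('tab',r,t[:,2].mean())
g=box(255,75,310,148,.056,.068); r2=cv2.minAreaRect(g[:,:2].astype(np.float32)); print('guide',r2,np.median(g[:,2]))
pg=[box(90,0,145,30,.08,.1).mean(0),box(110,185,155,215,.08,.1).mean(0)]; print('pegs',pg)
S=(pg[0]+pg[1])[:2]/2; tc=np.array(r[0]); gc=np.array(r2[0]); Y=tc-S; print('bar yaw',np.degrees(np.arctan2(*Y[::-1])),np.hypot(*Y))
Y/=np.hypot(*Y); X=np.array([Y[1],-Y[0]])
b=(pg[0]-pg[1])[:2]; print('slot dir from pegs',np.degrees(np.arctan2(b[1],b[0]))-90)
# slot gap at several columns (dark inside disc)
im=cv2.imread('pics/w4.png').astype(int).sum(2)
for c in (218,224,230,236): print(c,im[98:136,c].tolist())
print('guide off',(gc-S)@X,(gc-S)@Y)
sl=onplane('wrist',[[213,117],[230,116.5],[247,116]],.054,st)[:,:2]-S; print('slot in stand',np.c_[sl@X,sl@Y]); np.save('pics/SXY.npy',[S,X,Y,tc])
E
```

```text
tab ((0.5869801044464111, 0.09416959434747696), (0.0060899159871041775, 0.03298177570104599), 84.35822296142578) 0.08319535804033114
guide ((0.580871045589447, 0.03586866706609726), (0.04003654420375824, 0.05472036823630333), 84.13842010498047) 0.05976778569255034
pegs [array([ 0.48272133, -0.0925318 ,  0.08557799]), array([ 0.64857796, -0.11754617,  0.08560214])]
bar yaw 83.88828213126068 0.2003473155159501
slot dir from pegs 81.4233328873195
218 [492, 491, 491, 489, 493, 496, 470, 328, 151, 93, 92, 100, 97, 100, 102, 101, 100, 100, 97, 97, 103, 98, 99, 96, 99, 96, 87, 124, 269, 429, 480, 475, 474, 473, 472, 471, 471, 470]
224 [490, 488, 487, 488, 488, 494, 496, 383, 191, 96, 96, 133, 179, 204, 203, 202, 203, 203, 189, 183, 164, 162, 146, 144, 133, 125, 159, 192, 244, 396, 480, 474, 470, 469, 469, 471, 470, 469]
230 [491, 494, 493, 492, 493, 491, 502, 437, 233, 101, 96, 96, 99, 143, 200, 196, 203, 196, 196, 195, 202, 197, 197, 194, 195, 195, 191, 187, 218, 359, 473, 482, 479, 476, 474, 473, 474, 472]
236 [509, 512, 506, 506, 508, 508, 512, 488, 307, 118, 90, 92, 103, 165, 202, 203, 197, 195, 194, 196, 199, 197, 196, 197, 196, 194, 195, 186, 209, 312, 447, 491, 487, 484, 482, 480, 483, 478]
guide off 0.00013281356029133613 0.14172734381223143
slot in stand [[0.00390656 0.07421441]
 [0.00335763 0.09045897]
 [0.00279091 0.10663034]]
```

The slot is about 2.5° (≈4 mm at the rim) short, which is within the step's 10 mm and the taper's 8 mm. I go behind the tab and push.

Emit:
apply_moves([
  [[0, 0, -0.5, -0.021, 0.021, 0, 0], [0, 0, 0, -0.021, 0.021, 0, 0], [0, 0, 0, -0.0205, 0.02, 0, 0], [0, 0, 0, 0, 0, -0.03, 0], [0, 0, 0, 0, 0, -0.035, 0], [0, 0, 0, 0, 0, -0.035, 0], [0, 0, 0, 0, 0, -0.03, 0], [0, 0, 0, 0, 0, -0.015, 0], [0, 0, 0, 0, 0, 0, 0]],
])

```text
t: 6.18
eef_pos: [0.5821, 0.1207, 0.0562]
eef_rot: [-179.5, 0.1, 83.9]
force: [-0.7, -0.2, -0.4]
grip_width: 0.0001
```

Emit:
apply_moves([
  [[0, 0, 0, -0.0004, -0.004, 0, 0], [0, 0, 0, -0.0004, -0.004, 0, 0], [0, 0, 0, -0.0004, -0.004, 0, 0], [0, 0, 0, -0.0004, -0.004, 0, 0], [0, 0, 0, -0.0004, -0.004, 0, 0], [0, 0, 0, -0.0004, -0.004, 0, 0], [0, 0, 0, 0, 0, 0, 0]],
])

```text
t: 6.77
eef_pos: [0.5846, 0.0973, 0.0604]
eef_rot: [179.9, -0.0, 84.0]
force: [-0.1, 0.8, 1.1]
grip_width: 0.0005
```

```bash
python3 - <<'E'
from h import *
st=read_state(); print(st['t'],st['eef_pos'],st['eef_rot'],st['force'])
p,d=cams.snapshot('wrist'); a=cv2.imread('pics/w4.png'); 
q,_=cams.snapshot('side'); q=cv2.resize(q[130:250,220:350],(520,480),interpolation=2)
cv2.imwrite('pics/w5.png',np.hstack([cv2.resize(p[:,150:450],(280,373)).__class__(np.zeros(0)) if 0 else q[:400],p[:400,200:480]]))
E
```

```text
6.7667 [0.58463994 0.09727099 0.06040851] [ 1.79871643e+02 -1.00541893e-02  8.39643554e+01] [-0.13191733  0.80331862  1.09922141]
```

View pics/w5.png

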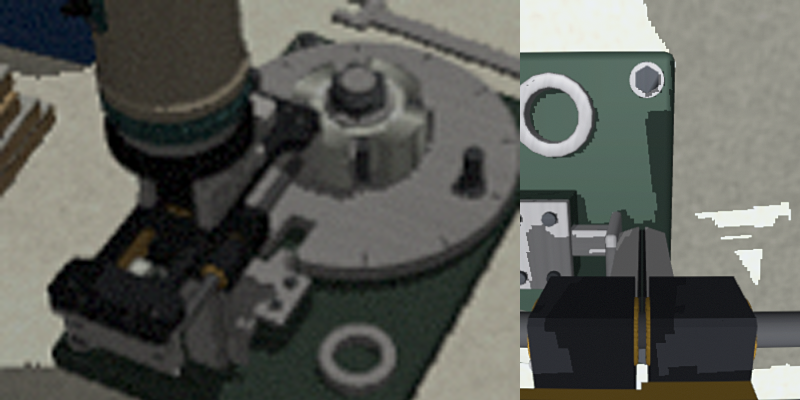

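The fingers are at the tab's outer face on the bar line, with the tab at about (615,232) in the right half. Keep pushing.

Emit:
apply_moves([
  [[0, 0, 0, -0.0002, -0.004, 0, 0], [0, 0, 0, -0.0002, -0.004, 0, 0], [0, 0, 0, -0.0002, -0.004, 0, 0], [0, 0, 0, -0.0002, -0.004, 0, 0], [0, 0, 0, 0, 0, 0, 0]],
])

```text
t: 7.28
eef_pos: [0.5824, 0.0812, 0.0592]
eef_rot: [-179.9, 0.0, 84.0]
force: [-0.1, 1.3, 1.8]
grip_width: 0.0005
```

Emit:
apply_moves([
  [[0, 0, 0, -0.0004, -0.004, 0, 0], [0, 0, 0, -0.0004, -0.004, 0, 0], [0, 0, 0, 0, 0, 0, 0]],
])

```text
t: 7.53
eef_pos: [0.5818, 0.0746, 0.0593]
eef_rot: [-179.9, -0.1, 83.9]
force: [-1.0, 5.0, 1.1]
grip_width: 0.0004
```

Emit:
apply_moves([
  [[0, 0, 0, -0.0002, -0.002, 0, 0], [0, 0, 0, -0.0002, -0.002, 0, 0], [0, 0, 0, 0, 0, 0, 0], [0, 0, 0, 0, 0, 0, 0]],
])

```text
t: 7.87
eef_pos: [0.5818, 0.0746, 0.0594]
eef_rot: [-180.0, -0.5, 83.8]
force: [0.5, 15.6, 0.8]
grip_width: 0.0006
```

Emit:
apply_moves([
  [[0, 0, 0, -0.0002, -0.002, 0, 0], [0, 0, 0, -0.0002, -0.002, 0, 0], [0, 0, 0, 0, 0, 0, 0], [0, 0, 0, 0, 0, 0, 0]],
])

```text
t: 8.2
eef_pos: [0.5818, 0.0746, 0.0595]
eef_rot: [-180.0, -0.9, 83.7]
force: [0.4, 24.5, 1.1]
grip_width: 0.0006
```

It has hit a hard stop. I back off and check.

Emit:
apply_moves([
  [[0, 0, 0, 0.001, 0.01, 0, 0], [0, 0, 0, 0.002, 0.025, 0, 0], [0, 0, 0, 0, 0.01, 0.02, 0], [0, 0, 0, 0, 0, 0.04, 0], [0, 0, 0, 0, 0, 0.04, 0], [0, 0, 0, 0, 0, 0.04, 0], [0, 0, 0, 0.025, -0.025, 0, 0], [0, 0, 0, 0.025, -0.025, 0, 0], [0, 0, 0, 0.02, -0.005, 0, 0], [0, 0, 0, 0, 0, 0, 0]],
])

```text
t: 9.03
eef_pos: [0.6581, 0.0519, 0.1986]
eef_rot: [179.8, 0.2, 83.8]
force: [0.2, 0.6, -0.4]
grip_width: 0.0006
```

```bash
python3 - <<'E'
from h import *
st=read_state(); print(st['t'],st['eef_pos'],st['eef_rot'],st['force'])
p,d=cams.snapshot('wrist'); cv2.imwrite('pics/w6.png',p)
P=depthpts('wrist',d,st); S,X,Y,tc=np.load('pics/SXY.npy'); Q=(P[...,:2]-S); sx,sy=Q@X,Q@Y; z=P[...,2]
m=(z>.078)&(z<.095)&(abs(sx)<.02)&(sy>.15)&(sy<.22); print('tab',m.sum(),sx[m].mean(),sy[m].mean(),'moved',(tc-S)@Y-sy[m].mean())
pg=[]
for s in (-1,1):
    m=(z>.08)&(z<.1)&(abs(sx-s*.085)<.02)&(abs(sy)<.03); pg.append(P[m].mean(0)); print(m.sum(),pg[-1])
b=(pg[0]-pg[1]); print('slot dir',np.degrees(np.arctan2(b[1],b[0]))-90)
E
```

```text
9.0333 [0.65806593 0.05193897 0.19859785] [179.83404619   0.18159106  83.82509445] [ 0.19204327  0.64858391 -0.36294358]
tab 291 -0.0003381096774662917 0.16531232865421733 moved 0.03503498686173276
173 [ 0.48464551 -0.09470618  0.08540637]
226 [ 0.6488436  -0.1156967   0.08554618]
slot dir 82.71501611873484
```

View pics/w6.png

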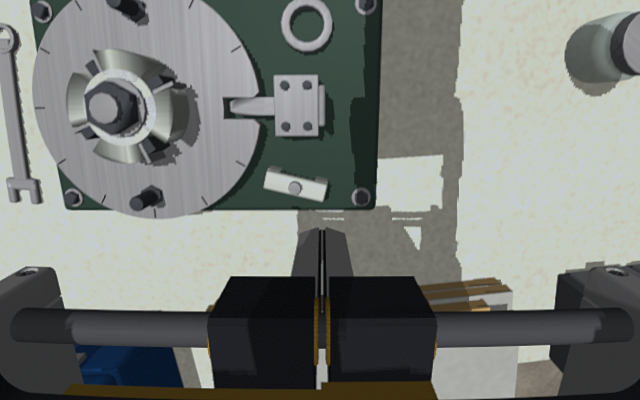

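The bar's nose is deep in the slot at (230,104), and the tab sits against the guide at (322,105). The tab moved 35 mm of the nominal 36, and the disc was drawn in to about 1° of the bar line. The ring, gauge and spanner look undisturbed, and the robot is clear, so I hand in.

```bash
python3 -c "
from station import robot; robot.sign_off()"
```

```text
the job is handed in; nothing more can be done
```

The spindle is locked and the job is handed in, at about 9 s of the 64 s allowed; `sign_off` gives no verdict, so the result rests on my own checks.

I straddled peg_b with the fingers and swung the disc about 60° anticlockwise until the slot faced the bar. The slot was then about 2.5° short (3–4 mm at the rim). I pushed the tab with closed fingers until it hit a hard stop at about 25 N, then backed the arm off.

**Last wrist picture:**
- **Bar:** the tab has moved 35.0 mm of the nominal 36 mm, within measuring error, and sits against the guide. The nose is seated in the slot.
- **Disc:** the pegs put the slot about 1.2° off the bar line, roughly 2 mm at the rim, inside the 6 mm limit.
- **Clearances:** I saw no sign of contact with the cutter head. The ring, gauge and spanner look unmoved. I did not measure the loose things or re-check the bottle, brush and offcut afterwards; the arm never went low near them.

**One disagreement:** the spindle position came out 5–14 mm different between methods (disc-rim fit against pegs and tab). I used the peg and tab values, and the close-up pictures agreed with them.

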